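# Set the dust-extraction selector to the open branch and start it

## Robot

A 7-joint arm with a two-finger parallel gripper is mounted at the origin on the work surface. World frame = base frame: x ahead of the robot, y to its left, z up, the work surface at z = 0. Lengths are in m, angles in rad, forces in N, time in s.
With the tool pointing down it reaches from about 0.4 to 0.85 m from the base axis. Payload 4.5 kg.
Tool frame: the origin (TCP) lies midway between the tips of the shut fingers; the grasp point (between the pads) lies 19 mm behind it; z points along the fingers, y is the direction in which the jaws open and shut (so a half turn about z gives the same grasp; the last joint's range is limited). The gripper opens to 88 mm and grips with 3 to 60 N. Pads are 18 mm wide; open, the fingers measure 123 mm over their backs; the gripper's body (75 mm by 187 mm) begins 45 mm behind the grasp point.
Start: joints at [-1.144, 0.689, -0.195, 1.565, 0.157, 0.902, -0.215], TCP at [0.239, 0.577, 0.209] pointing down, gripper open.
Joint ranges: [-3.01, 3.01], [-0.46, 2.08], [-1.47, 1.51], [0.13, 2.56], [-1, 4.14], [0.04, 2.09], [-2.66, 2.66]. Speed limits (rad/s): [2.57, 2.57, 3.14, 3.14, 3.14, 3.14, 3.14].

## Interface

Orientations are given as a unit quaternion [x, y, z, w].
In Python, from plant import r gives the robot as it stands. The module is installed in compiled form; this text tells all that it offers.
- The arm moves only by the shell command python3 -m jog 'ROWS' [FORCE]. ROWS is JSON, a list of rows, each an object with "translation": the shift along the tool's x, y, z in units of 40 mm (1.0 is 40 mm), a list of three; "twist": the turn about the tool's z in units of 6 degrees (1.0 is 6 degrees); "claw": the opening in per cent of the stroke, from 0 (shut) to 100 (fully open). A call has 1 to 20 rows; each row shifts and turns the commanded pose from where the row before left it, along the tool's axes as they then stand; what a row does not reach is not made up. A row lasts 1/12 s, in which the tool goes at most 41.7 mm and 7.16 degrees, less where a joint would pass 70% of its speed; a pose out of reach is approached as far as the arm can. A call is refused whole if a number of a shift passes 1 or a number of a turn 1, either way. A call with a gripper value outside its range is refused whole. The fingers move at their own pace and stop on an object; FORCE is the grip in N (left out, the last holds). Time passes only in rows, so rows that do not move let the fingers close. It gives the time, the measured TCP pose, the force and the opening at its end, in the units of the state.
- r.get_state(): the state, without advancing time (a new reading comes with each control period).
- r.snapshot(name): name is "scene" or "top" or "wrist"; returns a dict with "img" (400x640x3 uint8, red, green, blue), "fx", "fy", "cx", "cy" (pixels), "origin" and "rotation" of the camera in the world; the wrist camera has in their place "T_tool_cam" (4x4, takes a point from camera to tool coordinates, whose origin is the TCP and whose axes are the flange's). Camera axes: x right, y up, looking along -z (the intrinsics and any distortion apply to the point x, -y, -z); pixel columns grow to the right and rows downward; lengths in m; the calibration is good to about 2 mm. A picture is of the moment at which its call begins: read the wrist's pose just before it. There is no depth.
- r.finish_job(): hands the job in, once; it reports no verdict.
Trained networks look in the newest picture that a camera, given by its name, has taken for a name from the list of things; names that differ only in an ending like _2 or _b are one class to them, and where a whole thing is asked for, a point or a joint stands for the part that bears it (a point fixed in the world has none). Each returns a list of dicts, best first, with "confidence" (0 to 1); they miss things now and then, are a little off and sometimes report something else, mostly with a low value. They report only what shows in the picture. A call takes as long as a camera call.
- r.spot_in(label, camera): "rect" ([left, top, right, bottom] in pixels, round what is visible of it).
- r.spot_point(label, camera): "location" ([row, column] in pixels: a listed point, or the origin of a listed thing).
The state is a dict: "clock": time; "q": joint angles; "qd": joint speeds; "joint_torque": joint torques, N m; "tool_pos": TCP position; "eef_rot": TCP orientation; "contact_force": force on the tool from outside, world axes, zero at the start; "moment": the same for the moment, N m; "opening": opening from 0.0 (shut) to 1.0 (fully open).
Only numpy, scipy, OpenCV 4.12 (cv2) and the standard library are available. Lean on these libraries where they do the work, as an engineer would, in place of code of your own. Each camera call takes 0.05 s, during which the arm holds its last target. There are 200 camera calls.

## Task

Set up the dust extraction: push the selector arm on top of the manifold round with one finger until its nose points at the middle of the one open branch pipe, then press the start button all the way down and let go, leaving the selector pointing there. Only push and press: do not lift the selector off its seat, do not press the button before the selector is set, and leave the tin, the glue bottle and the wood offcut where they stand.

Things in the scene. Friction and masses are not known exactly. Their poses are not given: they have to be found in the camera images.
- manifold: Flat round sheet-steel drum fixed on the bench, 330 mm across, lid 55 mm above the bench. Origin: centre of its underside; z up; a box-shaped trunk outlet (120 mm wide, 44 mm high) sticks out 58 mm from its rim on the -x side. A dark boss (40 mm across) on its axis carries the selector. Three upright branch pipes stand on the lid, 130 mm from the axis at 0, +80 and -80 degrees from its +x axis.
- spindle (a point): Point on the selector's vertical turning axis, 128 mm above the bench at the top of its hub.
- selector_nose (a point): Tip of the selector arm's pointed nose, at half the arm's height, 100 mm from the turning axis, 112 mm above the bench; x points outward along the arm, z up. The arm is a straight black bar 24 mm wide with upright sides, 100 to 124 mm above the bench, so wholly above the pipes and caps, on a round aluminium hub 42 mm across (98 to 128 mm above the bench).
- selector (a joint): Angle of the selector arm, rad: 0 when it points along the manifold's +x axis, growing anticlockwise seen from above; stops at -1.8 and +1.8. It starts between the 0 and the +80 degree pipe. Friction holds it wherever it is left (about 2 N at 70 mm from the axis turns it); no spring, no click positions.
- seat (a joint): How far the selector has been lifted off its seat, m: 0 seated, up to 0.04. Only its weight (about 0.6 kg) keeps it down.
- open_pipe: The open branch pipe, at any of the three places: upright steel tube 54 mm across outside, 48 mm bore, dark inside, no cap. Origin: centre of its foot, on the lid 55 mm above the bench; its mouth is 33 mm higher, at 88 mm, as are the caps of the others.
- capped_pipe1: A branch pipe shut by a grey blanking cap, solid on top, with a bevelled rim, 60 mm across, 33 mm high. Origin: centre of its foot, on the lid.
- capped_pipe2: The other capped branch pipe, the same.
- starter: Grey starter box fixed on the bench, to the left or right of the manifold, 100 x 85 x 50 mm high. Origin: centre of its underside; z up. The start button is on its top.
- start_top (a point): Centre of the top face of the start button: round, black, 36 mm across, in a low steel housing on the starter box; it moves straight down.
- start (a joint): How far the start button is pressed, m: 0 up, 0.006 fully down; a spring (5 N when fully down) brings it back.
- tin: Tin standing on the bench, 80 mm across, 110 mm high, about 0.6 kg, loose. Origin: centre of its underside.
- glue: Glue bottle standing on the bench, 56 mm across, 160 mm high, loose. Origin: centre of its underside.
- offcut: Loose wood offcut lying on the bench, 120 x 45 x 45 mm high. Origin: centre of its underside; its length is along its x.

How it is judged:
On the way, in this order (a step that is already met when the one before it is completed fails the run):
1. the selector's nose points at the open pipe (y of open_pipe in the frame of selector_nose between -0.016 and 0.016 m and x of open_pipe in the frame of selector_nose above 0 m and velocity of joint selector between -0.1 and 0.1 rad/s), for 0.3 s.
2. the start button is pressed down (value of joint start above 0.0045 m), for 0.02 s.
At the end, for the whole second after the job is handed in: The selector is at rest and seated (within 4 mm), the line of its arm passes within 16 mm of the open pipe's centre (about 7 degrees), the start button has been pressed at least 4.5 mm down and has come back up, and the tin, glue bottle and offcut stand within 25 mm of where they were (y of open_pipe in the frame of selector_nose between -0.016 and 0.016 m and x of open_pipe in the frame of selector_nose above 0 m and velocity of joint selector between -0.05 and 0.05 rad/s and value of joint start below 0.0015 m and value of joint seat below 0.004 m and distance of each of tin, glue, offcut from where it was at the start of the episode below 0.025 m and angle between each of tin, glue, offcut's own z axis and vertical below 0.2 rad); the robot touches nothing.
It fails at once if the selector is lifted off its seat by more than 8 mm (value of joint seat above 0.008 m).
It fails at once if the button is pressed while the selector does not point at the open pipe (value of joint start above 0.003 m and not (y of open_pipe in the frame of selector_nose between -0.016 and 0.016 m and x of open_pipe in the frame of selector_nose above 0 m)).
It fails at once if the tin, glue bottle or offcut is moved more than 25 mm or tipped (distance of any of tin, glue, offcut from where it was at the start of the episode above 0.025 m or angle between any of tin, glue, offcut's own z axis and vertical above 0.3 rad).
It also fails if it takes over 51 s, if anything falls off the work surface, if the arm or the gripper's body presses on something with over 40 N, if the wrist force passes 120 N, or if a joint passes its speed limit or range.

## Working session

There is one attempt and no reset: what is moved stays moved. The work goes in short steps, Python scripts to look and compute and a shell command to move; the robot and the scene stay as the last step left them, time stands still between calls to the robot, and variables do not carry over. Pictures are saved under pics/ and viewed, about 8 in all and at most 12, crops included, and the job is handed in when it is done.

```bash
mkdir -p pics
cat > h.py <<'E'
import numpy as np, cv2
from plant import r
def ray(s,row,col):
    d=np.array([(col-s["cx"])/s["fx"],-(row-s["cy"])/s["fy"],-1.0])
    return np.array(s["origin"]),np.array(s["rotation"])@d
def at(s,row,col,z):
    o,d=ray(s,row,col); return o+d*(z-o[2])/d[2]
def pix(s,p):
    c=np.array(s["rotation"]).T@(np.array(p)-s["origin"]); return s["cy"]-s["fy"]*c[1]/-c[2], s["cx"]+s["fx"]*c[0]/-c[2]
Z={"manifold":0,"spindle":.128,"selector_nose":.112,"open_pipe":.055,"capped_pipe1":.055,"starter":0,"start_top":.06,"tin":0,"glue":0,"offcut":0}
E
python3 - <<'E'
from h import *
S={}
for c in("top","scene"):
    s=S[c]=r.snapshot(c); print(c,[k for k in s], s["fx"],s["origin"])
    cv2.imwrite(f"pics/{c}0.png",s["img"][...,::-1])
    for l,z in Z.items():
        for d in r.spot_point(l,c)[:3]:
            print(c,l,round(d["confidence"],2),np.round(d["location"]),np.round(at(s,*d["location"],z),3))
print(r.get_state())
E
```

```text
top ['img', 'fx', 'fy', 'cx', 'cy', 'origin', 'rotation'] 482.39122760751286 [ 0.46385001 -0.01540159  1.36874367]Traceback (most recent call last):
  File "<stdin>", line 8, in <module>
  File "h.py", line 7, in at
    o,d=ray(s,row,col); return o+d*(z-o[2])/d[2]
        ~~~^^^^^^^^^^^
  File "h.py", line 5, in ray
    return np.array(s["origin"]),np.array(s["rotation"])@d
                                 ~~~~~~~~~~~~~~~~~~~~~~~^~
ValueError: matmul: Input operand 1 has a mismatch in its core dimension 0, with gufunc signature (n?,k),(k,m?)->(n?,m?) (size 3 is different from 4)
```

Rotation is a quaternion.

```bash
sed -i 's/np.array(s\["rotation"\])/R(s)/; 1a from scipy.spatial.transform import Rotation as Ro\ndef R(s): return Ro.from_quat(s["rotation"]).as_matrix()' h.py
python3 - <<'E'
from h import *
S={}
for c in("top","scene"):
    s=S[c]=r.snapshot(c); print(c, s["fx"],s["origin"],s["rotation"])
    cv2.imwrite(f"pics/{c}0.png",s["img"][...,::-1])
    for l,z in Z.items():
        for d in r.spot_point(l,c)[:3]:
            print(c,l,round(d["confidence"],2),np.round(d["location"]),np.round(at(s,*d["location"],z),3))
print(r.get_state())
E
```

```text
top 482.39122760751286 [ 0.46385001 -0.01540159  1.36874367] [ 0.04168959 -0.03240474 -0.70276535  0.70945949]
top manifold 0.82 [212. 336.] [ 0.563 -0.046  0.   ]
top manifold 0.72 [218. 194.] [0.544 0.357 0.   ]
top manifold 0.66 [223. 438.] [ 0.535 -0.334  0.   ]
top spindle 0.95 [209. 340.] [ 0.563 -0.053  0.128]
top selector_nose 0.7 [172. 345.] [ 0.661 -0.068  0.112]
top open_pipe 0.74 [231. 385.] [ 0.509 -0.178  0.055]
top capped_pipe1 0.89 [176. 304.] [0.657 0.042 0.055]
top capped_pipe1 0.67 [171. 363.] [ 0.673 -0.119  0.055]
top starter 0.88 [214. 202.] [0.556 0.335 0.   ]
top start_top 0.46 [218. 193.] [0.539 0.345 0.06 ]
top tin 0.69 [224. 436.] [ 0.533 -0.33   0.   ]
top glue 0.56 [157. 418.] [ 0.725 -0.281  0.   ]
top offcut 0.79 [150. 213.] [0.741 0.311 0.   ]
top offcut 0.67 [218. 194.] [0.545 0.359 0.   ]
scene 404.22977566884 [1.00403438 0.26736762 0.820858  ] [0.13413608 0.25105138 0.83910446 0.46355628]
scene manifold 0.97 [196. 308.] [ 0.563 -0.047  0.   ]
scene selector_nose 0.77 [195. 271.] [ 0.661 -0.073  0.112]
scene open_pipe 0.95 [147. 273.] [ 0.515 -0.18  
[... 493 characters left out ...]
': array([-1.14419583,  0.68908999, -0.19461787,  1.56530914,  0.15728465,
        0.90249407, -0.21508107]), 'qd': array([ 2.40471444e-04,  8.48507734e-05, -4.22326870e-04, -6.28844109e-05,
        5.87343278e-04,  1.11474970e-03,  2.41593711e-04]), 'joint_torque': array([-1.84275552e-03, -5.27507329e+01, -1.26762003e+00, -1.53742754e+01,
       -5.18414530e-02, -8.56860024e-04,  1.90438624e-05]), 'tool_pos': array([0.2392069 , 0.5774364 , 0.20874697]), 'eef_rot': array([ 1.95117153e-01,  9.80779942e-01,  4.27260017e-05, -9.13047726e-06]), 'contact_force': array([ 1.40792681, -0.14819537, -0.23814372]), 'moment': array([ 0.0086394 , -0.04569398, -0.06289711]), 'opening': 0.9990793665857707}
```

View pics/top0.png

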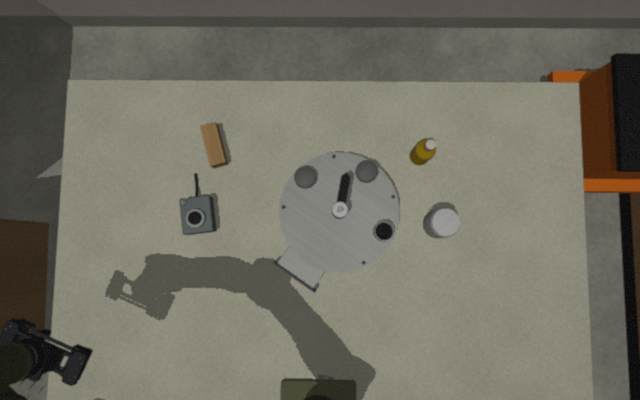

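View pics/scene0.png

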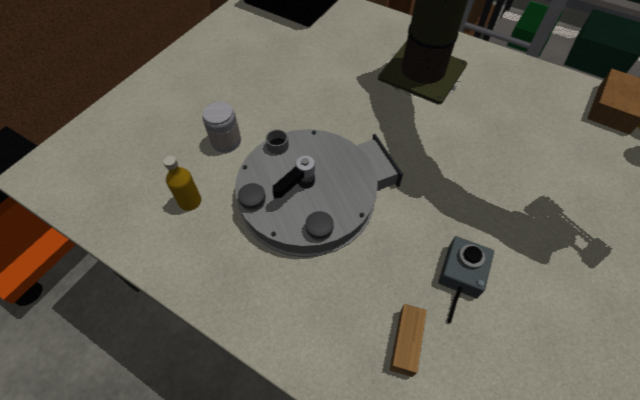

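The top view shows the open pipe at (col 384, row 231), right of the hub at (340, 209). The caps are at (305, 176) and (367, 171), and the nose points up at about (346, 174). The starter is at (195, 215) on the left, and the scene view agrees. The arm must turn clockwise by about 100° to the −80° pipe. The tool's yaw already matches the final arm direction, so no twist is needed.

```bash
cat > plan.py <<'E'
from h import *
from scipy.optimize import least_squares
import sys
# (xy, angle offset deg or None)
P=[((.563,-.046),None),((.563,-.053),None),((.563,-.047),None),((.509,-.178),-80),((.515,-.18),-80),((.657,.042),80),((.644,.038),80),((.673,-.119),0),((.676,-.116),0)]
def res(v):
    o=[]
    for p,a in P:
        m=v[:2] if a is None else v[:2]+.13*np.array([np.cos(v[2]+np.radians(a)),np.sin(v[2]+np.radians(a))])
        o+=list(np.array(p)-m)
    return o
f=least_squares(res,[.56,-.05,-.5],loss="soft_l1",f_scale=.005); c=f.x[:2]; yaw=f.x[2]
open_ang=yaw-np.radians(80)
if __name__=="__main__":
    print("c",c,"yaw",np.degrees(yaw),"res mm",np.round(1000*np.array(res(f.x)),0),"open ang",np.degrees(open_ang), "nose", np.degrees(np.arctan2(-.0705-c[1],.661-c[0])))
    s=r.get_state(); p=s["tool_pos"]; M=Ro.from_quat(s["eef_rot"]).as_matrix()
    print(p, "tool y deg",np.degrees(np.arctan2(M[1,1],M[0,1])))
    def way(deg,off,rad=.075):
        a=np.radians(deg); return c+rad*np.array([np.cos(a),np.sin(a)])+off*np.array([-np.sin(a),np.cos(a)])
    oa=np.degrees(open_ang)
    L=[("above",[*way(-12,.05),.22]),("down",[*way(-12,.05),.103])]+[(f"{a:.0f}",[*way(a,o),.103]) for a,o in [(-12,.035),(-27,.033),(-42,.033),(-57,.033),(-72,.03),(-87,.027),(-100,.023),(oa+4,.021),(oa,.021)]]
    for n,w in L:
        d=M.T@(np.array(w)-p)/.04; print(n,np.round(w,3),"units",np.round(d,2),"norm",round(np.linalg.norm(d),2)); p=np.array(w)
E
python3 plan.py
```

```text
c [ 0.56263404 -0.05294015] yaw -31.535585276459305 res mm [ 0.  7.  0. -0.  0.  6. -6. -4.  0. -6.  8. -2. -5. -6. -0.  2.  3.  5.] open ang -111.5355852764593 nose -10.121569197234194
[0.2392069  0.5774364  0.20874697] tool y deg 67.4968650813572
above [ 0.646 -0.02   0.22 ] units [-15.12  -9.89  -0.28] norm 18.07
down [ 0.646 -0.02   0.103] units [-0.   -0.    2.92] norm 2.92
-12 [ 0.643 -0.034  0.103] units [-0.07 -0.37 -0.  ] norm 0.38
-27 [ 0.644 -0.058  0.103] units [-0.25 -0.53 -0.  ] norm 0.58
-42 [ 0.64  -0.079  0.103] units [-0.11 -0.52 -0.  ] norm 0.53
-57 [ 0.631 -0.098  0.103] units [ 0.03 -0.53 -0.  ] norm 0.53
-72 [ 0.614 -0.115  0.103] units [ 0.22 -0.56 -0.  ] norm 0.6
-87 [ 0.594 -0.126  0.103] units [ 0.37 -0.46 -0.  ] norm 0.59
-100 [ 0.572 -0.131  0.103] units [ 0.45 -0.3  -0.  ] norm 0.54
-108 [ 0.56  -0.131  0.103] units [ 0.28 -0.12  0.  ] norm 0.31
-112 [ 0.555 -0.13   0.103] units [ 0.13 -0.04  0.  ] norm 0.14
```

```bash
python3 -m jog '[{"translation":[-0.76,-0.5,0],"twist":0,"claw":0},{"translation":[-0.76,-0.5,0],"twist":0,"claw":0},{"translation":[-0.76,-0.5,0],"twist":0,"claw":0},{"translation":[-0.76,-0.5,0],"twist":0,"claw":0},{"translation":[-0.76,-0.5,0],"twist":0,"claw":0},{"translation":[-0.76,-0.5,0],"twist":0,"claw":0},{"translation":[-0.76,-0.5,0],"twist":0,"claw":0},{"translation":[-0.76,-0.5,0],"twist":0,"claw":0},{"translation":[-0.76,-0.5,0],"twist":0,"claw":0},{"translation":[-0.76,-0.5,0],"twist":0,"claw":0},{"translation":[-0.76,-0.5,0],"twist":0,"claw":0},{"translation":[-0.76,-0.5,0],"twist":0,"claw":0},{"translation":[-0.76,-0.5,0],"twist":0,"claw":0},{"translation":[-0.76,-0.5,0],"twist":0,"claw":0},{"translation":[-0.76,-0.5,0],"twist":0,"claw":0},{"translation":[-0.76,-0.5,0],"twist":0,"claw":0},{"translation":[-0.76,-0.5,0],"twist":0,"claw":0},{"translation":[-0.7,-0.4,0],"twist":0,"claw":0},{"translation":[0,0,0],"twist":0,"claw":0},{"translation":[0,0,0],"twist":0,"claw":0}]' 20; python3 plan.py | tail -12
```

```text
clock: 2.87
tool_pos: [0.6071, 0.0374, 0.2083]
eef_rot: [0.197, 0.98, -0.0, 0.0]
contact_force: [-0.7, 1.0, -0.5]
opening: 0.009
[0.60709253 0.03741803 0.20834655] tool y deg 67.2199446665006
above [ 0.646 -0.02   0.22 ] units [-1.46 -0.93 -0.29] norm 1.76
down [ 0.646 -0.02   0.103] units [0.   0.   2.92] norm 2.92
-12 [ 0.643 -0.034  0.103] units [-0.07 -0.37  0.  ] norm 0.38
-27 [ 0.644 -0.058  0.103] units [-0.25 -0.53  0.  ] norm 0.58
-42 [ 0.64  -0.079  0.103] units [-0.11 -0.52  0.  ] norm 0.53
-57 [ 0.631 -0.098  0.103] units [ 0.03 -0.53  0.  ] norm 0.53
-72 [ 0.614 -0.115  0.103] units [ 0.22 -0.56  0.  ] norm 0.6
-87 [ 0.594 -0.126  0.103] units [ 0.37 -0.46  0.  ] norm 0.59
-100 [ 0.572 -0.131  0.103] units [ 0.45 -0.31 -0.  ] norm 0.54
-108 [ 0.56  -0.131  0.103] units [ 0.28 -0.12 -0.  ] norm 0.31
-112 [ 0.555 -0.13   0.103] units [ 0.13 -0.04 -0.  ] norm 0.14
```

```bash
python3 -m jog '[{"translation":[-0.73,-0.46,0],"twist":0,"claw":0},{"translation":[-0.73,-0.46,0],"twist":0,"claw":0},{"translation":[0,0,0.5],"twist":0,"claw":0},{"translation":[0,0,0.5],"twist":0,"claw":0},{"translation":[0,0,0.4],"twist":0,"claw":0},{"translation":[0,0,0],"twist":0,"claw":0},{"translation":[0,0,0],"twist":0,"claw":0}]'
python3 - <<'E'
from plan import *
a=r.snapshot("top"); b=r.snapshot("scene")
im=np.vstack([cv2.resize(a["img"][130:270,240:420],(720,560))[:,:][:,:,::-1]])
im2=cv2.resize(b["img"][110:270,200:400],(700,560))[:,:,::-1]
im=np.hstack([cv2.resize(im,(400,300)),cv2.resize(im2,(400,300))])
cv2.imwrite("pics/p2.png",im)
E
python3 plan.py|sed -n 2,4p
```

```text
clock: 3.45
tool_pos: [0.6452, -0.0145, 0.1523]
eef_rot: [0.194, 0.981, 0.0, -0.001]
contact_force: [0.0, -0.9, 0.3]
opening: 0.003
[ 0.64673291 -0.01502045  0.15395149] tool y deg 67.58109097802675
above [ 0.646 -0.02   0.22 ] units [-0.04 -0.11 -1.65] norm 1.66
down [ 0.646 -0.02   0.103] units [ 0.   -0.    2.92] norm 2.92
```

View pics/p2.png

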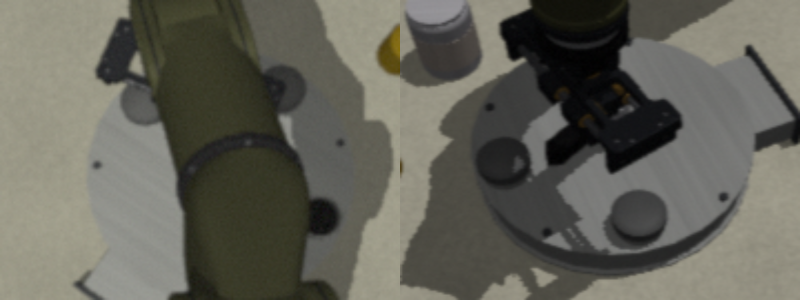

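The top view is blocked by the arm. The scene crop shows the bar (left crop edge about (560, 150)) clear beside the gripper, and the computed gap to the finger is about 20 mm. Descending.

```bash
python3 -m jog '[{"translation":[0,0,0.5],"twist":0,"claw":0},{"translation":[0,0,0.5],"twist":0,"claw":0},{"translation":[0,0,0.25],"twist":0,"claw":0},{"translation":[0,0,0],"twist":0,"claw":0},{"translation":[0,0,0],"twist":0,"claw":0}]'; python3 plan.py|sed -n 4,14p
```

```text
clock: 3.97
tool_pos: [0.6465, -0.0161, 0.1034]
eef_rot: [0.195, 0.981, 0.0, 0.0]
contact_force: [0.5, 0.1, 0.2]
opening: 0.004
down [ 0.646 -0.02   0.103] units [ 0.   -0.    2.92] norm 2.92
-12 [ 0.643 -0.034  0.103] units [-0.07 -0.37 -0.  ] norm 0.38
-27 [ 0.644 -0.058  0.103] units [-0.25 -0.53 -0.  ] norm 0.58
-42 [ 0.64  -0.079  0.103] units [-0.11 -0.52 -0.  ] norm 0.53
-57 [ 0.631 -0.098  0.103] units [ 0.03 -0.53 -0.  ] norm 0.53
-72 [ 0.614 -0.115  0.103] units [ 0.22 -0.56 -0.  ] norm 0.6
-87 [ 0.594 -0.126  0.103] units [ 0.37 -0.46 -0.  ] norm 0.59
-100 [ 0.572 -0.131  0.103] units [ 0.45 -0.3  -0.  ] norm 0.54
-108 [ 0.56  -0.131  0.103] units [ 0.28 -0.12 -0.  ] norm 0.31
-112 [ 0.555 -0.13   0.103] units [ 0.13 -0.04 -0.  ] norm 0.14
```

```bash
python3 -m jog '[{"translation":[-0.04,-0.25,0],"twist":0,"claw":0},{"translation":[-0.04,-0.22,0],"twist":0,"claw":0},{"translation":[-0.13,-0.27,0],"twist":0,"claw":0},{"translation":[-0.12,-0.26,0],"twist":0,"claw":0},{"translation":[-0.06,-0.26,0],"twist":0,"claw":0},{"translation":[-0.05,-0.26,0],"twist":0,"claw":0},{"translation":[0.01,-0.27,0],"twist":0,"claw":0},{"translation":[0.02,-0.26,0],"twist":0,"claw":0},{"translation":[0,0,0],"twist":0,"claw":0},{"translation":[0,0,0],"twist":0,"claw":0}]'
python3 - <<'E'
from plan import *
print(np.round(r.get_state()["tool_pos"],3))
for cam in("top","scene"):
  b=r.snapshot(cam)
  for d in r.spot_point("selector_nose",cam): 
    n=at(b,*d["location"],.112); print(cam,d["confidence"],n,np.degrees(np.arctan2(*(n[:2]-c)[::-1])),np.linalg.norm(n[:2]-c))
im=cv2.resize(b["img"][90:270,190:430],(800,600))[:,:,::-1]
cv2.imwrite("pics/p3.png",im)
E
```

```text
clock: 4.8
tool_pos: [0.6294, -0.0991, 0.1027]
eef_rot: [0.196, 0.981, -0.0, -0.0]
contact_force: [0.1, 0.6, 0.1]
opening: 0.007
[ 0.629 -0.099  0.103]
top 0.7 [ 0.66352248 -0.06866109  0.112     ] -8.856889295835787 0.10210595280330455
top 0.52 [ 0.52684464 -0.3053502   0.112     ] -98.07021341590266 0.2549347274088119
scene 0.6 [ 0.65571043 -0.07496048  0.112     ] -13.310495254516264 0.09564575712421074
scene 0.35 [0.68042458 0.05746752 0.112     ] 43.146959502237884 0.16144493110643238
```

View pics/p3.png

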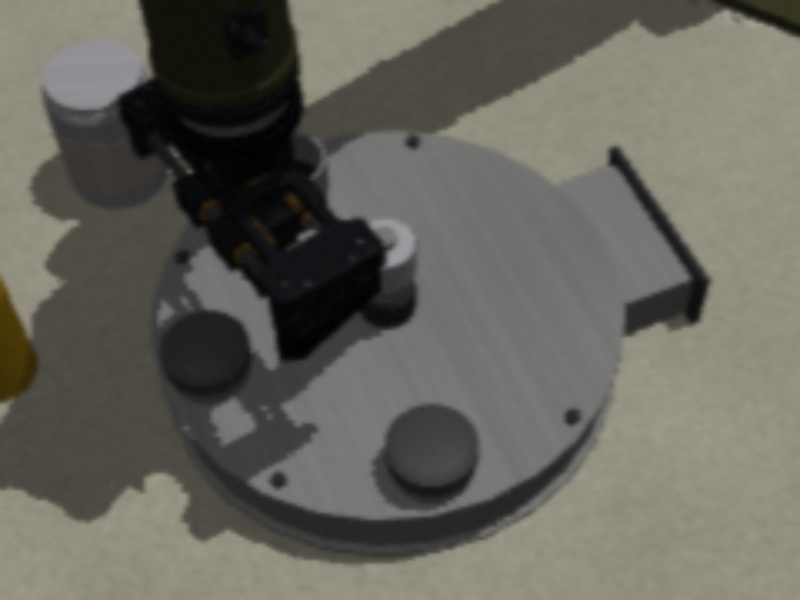

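The picture doesn't show whether the bar moved: a black block hides it near (290–380, 230–350). I'll overlay projected models of the bar at both angles and of the gripper to find out.

Run:
```python
from plan import *
b=r.snapshot("scene"); st=r.get_state(); M=Ro.from_quat(st["eef_rot"]).as_matrix(); p=st["tool_pos"]
x0,y0,k=190,90,10/3
im=cv2.resize(b["img"][90:270,190:430],(800,600))[:,:,::-1].copy()
im=cv2.convertScaleAbs(im,alpha=2.2)
def line(pts,col):
    q=[pix(b,w) for w in pts]; cv2.polylines(im,[np.array([[(u-x0)*k,(v-y0)*k] for v,u in q]).astype(int)],True,col,1)
def bar(deg,col):
    a=np.radians(deg); e=np.array([np.cos(a),np.sin(a)]); n=np.array([-e[1],e[0]])
    for z in(.1,.124): line([[*(c+s*.012*n+t*e),z] for s,t in((1,.02),(1,.085),(0,.1),(-1,.085),(-1,.02))],col)
bar(-10.5,(0,0,255)); bar(-57,(0,255,0))
T=lambda v:p+M@np.array(v)
for z in(0,-.06): line([T([.009*i,.0175*j,z]) for i,j in((1,1),(1,-1),(-1,-1),(-1,1))],(255,0,255))
line([T([.0375*i,.0935*j,-.064]) for i,j in((1,1),(1,-1),(-1,-1),(-1,1))],(0,255,255))
cv2.imwrite("pics/p4.png",im)
w=r.snapshot("wrist"); print(np.round(w["T_tool_cam"],3)); cv2.imwrite("pics/p5.png",w["img"][...,::-1])
```

```text
[[ 0.     0.949  0.317  0.083]
 [ 1.    -0.    -0.001 -0.   ]
 [-0.001  0.317 -0.949 -0.175]
 [ 0.     0.     0.     1.   ]]
```

View pics/p4.png

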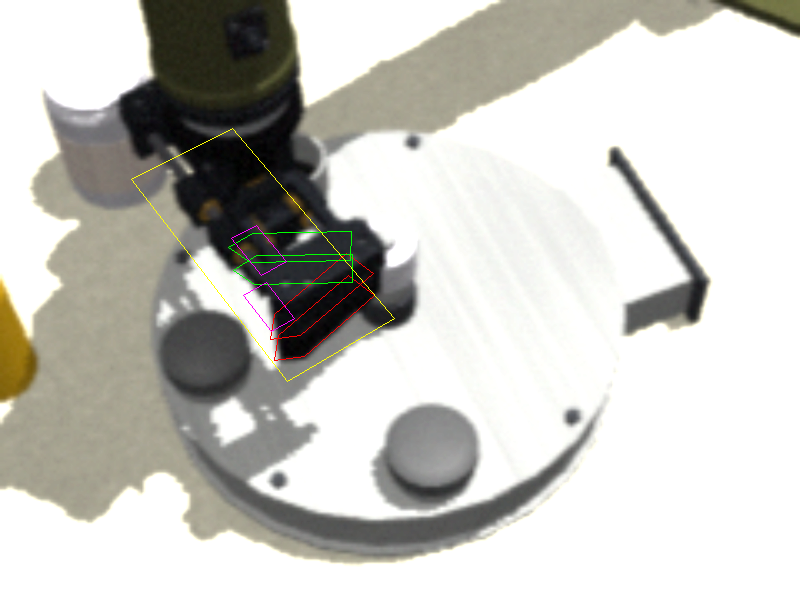

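View pics/p5.png

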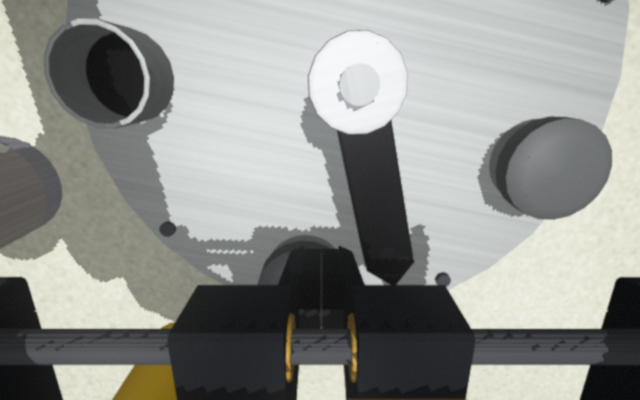

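The wrist view shows the bar from the hub at (357, 85) to the nose at (390, 280), so it has not turned (about −12°). The fingertip at (320, 250) is already on its clockwise side. I'll check the tool pose against known points in the wrist picture before any more motion.

```bash
cat >> plan.py <<'E'
def wcam(w,st):
    M=np.eye(4); M[:3,:3]=Ro.from_quat(st["eef_rot"]).as_matrix(); M[:3,3]=st["tool_pos"]; A=M@np.array(w["T_tool_cam"])
    return dict(fx=w["fx"],fy=w["fy"],cx=w["cx"],cy=w["cy"],origin=A[:3,3],rotation=Ro.from_matrix(A[:3,:3]).as_quat())
E
python3 - <<'E'
from plan import *
st=r.get_state(); w=r.snapshot("wrist"); s=wcam(w,st)
print("f",w["fx"],w["cx"],w["cy"],"cam",s["origin"], "tcp px (row,col)",pix(s,st["tool_pos"]))
print("pred spindle",pix(s,[*c,.128]))
e=lambda a,R:c+R*np.array([np.cos(a),np.sin(a)])
for n,a,R,z in(("nose",np.radians(-10.5),.1,.112),("open mouth",open_ang,.13,.088),("cap+80",yaw+np.radians(80),.13,.088)): print("pred",n,pix(s,[*e(a,R),z]))
for l in("spindle","selector_nose","open_pipe","manifold"):
    for d in r.spot_point(l,"wrist")[:2]: print(l,d["confidence"],d["location"], at(s,*d["location"],Z[l]))
print(st["contact_force"],st["opening"],st["q"])
E
```

```text
f 352.3186185149408 320.8843317423242 197.02557408156002 cam [ 0.5532963  -0.06591925  0.27790764] tcp px (row,col) (np.float64(239.68599334137224), np.float64(320.93566245090295))
pred spindle (np.float64(88.9217430556635), np.float64(358.6612432835209))
pred nose (np.float64(278.3225793947705), np.float64(387.7580643017141))
pred open mouth (np.float64(90.93360147941752), np.float64(98.66159199563995))
pred cap+80 (np.float64(167.56900017879065), np.float64(570.5372176754288))
spindle 0.57 [83.7, 356.6] [ 0.5604192  -0.05300472  0.128     ]
spindle 0.45 [163.2, 531.9] [0.62032665 0.00592871 0.128     ]
selector_nose 0.64 [276.8, 391.2] [ 0.66078049 -0.06915005  0.112     ]
open_pipe 0.66 [77.7, 128.6] [ 0.50863212 -0.17176415  0.055     ]
manifold 0.71 [83.4, 337.3] [ 0.56077642 -0.05530035  0.        ]
manifold 0.66 [159.5, 533.3] [0.67496235 0.06894227 0.        ]
[-0.72510478 -0.70854712  0.69745376] 0.003291954414802969 [ 0.21658225  0.84159603 -0.25020799  1.61268155  0.28197277  0.72270824
  1.01330911]
```

The tool pose and scene model agree with the wrist picture, so the finger really crossed without moving the bar. The visible fingertip (row ~250) sits lower than the TCP pixel (row 240), so the real tips may be higher than the TCP and passed over the bar. I'll look closer.

Run:
```python
from plan import *
st=r.get_state(); w=r.snapshot("wrist"); s=wcam(w,st)
im=cv2.convertScaleAbs(cv2.resize(w["img"][220:350,230:430],(800,520))[:,:,::-1],alpha=2.5)
M=Ro.from_quat(st["eef_rot"]).as_matrix()
for z,col in((0,(0,0,255)),(-.01,(0,255,0)),(-.02,(255,0,0)),(-.03,(0,255,255))):
    q=[pix(s,st["tool_pos"]+M@np.array([.009*i,.0175*j,z])) for i,j in((1,1),(1,-1),(-1,-1),(-1,1))]
    cv2.polylines(im,[np.array([[(u-230)*4,(v-220)*4] for v,u in q]).astype(int)],True,col,1)
cv2.imwrite("pics/p6.png",im)
```

```text
(no output)
```

View pics/p6.png

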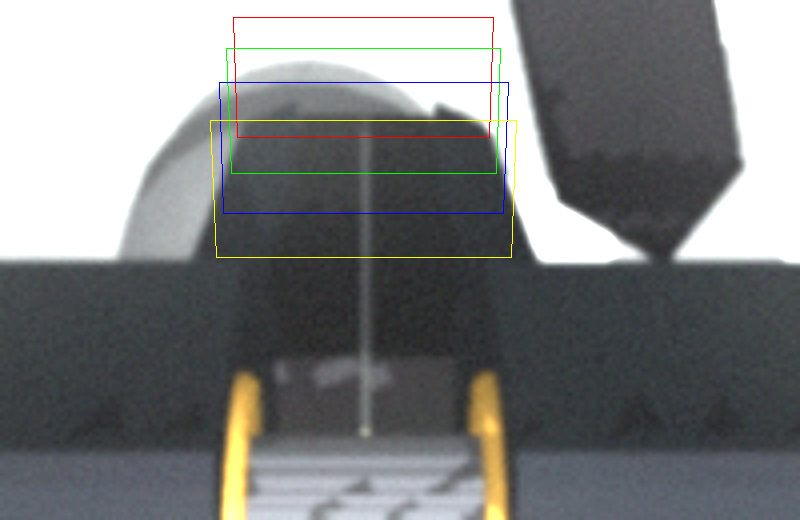

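The overlay is ambiguous about tip height versus x offset: the seam starts at crop row 130, and the red TCP box tops at row 17. I'll measure the tip height directly by touching the fixed middle cap, whose top is known to be 88 mm.

```bash
python3 -m jog '[{"translation":[-0.4,-0.01,0],"twist":0,"claw":0},{"translation":[-0.4,-0.01,0],"twist":0,"claw":0},{"translation":[-0.43,-0.01,0],"twist":0,"claw":0},{"translation":[0,0,0.1],"twist":0,"claw":0},{"translation":[0,0,0.1],"twist":0,"claw":0},{"translation":[0,0,0],"twist":0,"claw":0},{"translation":[0,0,0],"twist":0,"claw":0}]'; python3 -m jog '[{"translation":[0,0,0.05],"twist":0,"claw":0},{"translation":[0,0,0.05],"twist":0,"claw":0},{"translation":[0,0,0],"twist":0,"claw":0},{"translation":[0,0,0],"twist":0,"claw":0}]'
```

```text
clock: 5.98
tool_pos: [0.6735, -0.1175, 0.0941]
eef_rot: [0.195, 0.981, 0.0, -0.001]
contact_force: [-0.3, -0.2, -0.0]
opening: 0.004
clock: 6.32
tool_pos: [0.6747, -0.1181, 0.0907]
eef_rot: [0.195, 0.981, 0.0, -0.0]
contact_force: [0.7, 0.9, -0.1]
opening: 0.012
```

```bash
python3 -m jog '[{"translation":[0,0,0.05],"twist":0,"claw":0},{"translation":[0,0,0.05],"twist":0,"claw":0},{"translation":[0,0,0],"twist":0,"claw":0},{"translation":[0,0,0],"twist":0,"claw":0}]';python3 -m jog '[{"translation":[0,0,0.05],"twist":0,"claw":0},{"translation":[0,0,0.05],"twist":0,"claw":0},{"translation":[0,0,0],"twist":0,"claw":0},{"translation":[0,0,0],"twist":0,"claw":0}]'
```

```text
clock: 6.65
tool_pos: [0.6748, -0.1183, 0.0865]
eef_rot: [0.195, 0.981, 0.0, -0.0]
contact_force: [-0.4, 0.2, -0.3]
opening: 0.007
clock: 6.98
tool_pos: [0.6748, -0.1183, 0.0825]
eef_rot: [0.195, 0.981, 0.0, -0.0]
contact_force: [-0.8, -1.1, 0.6]
opening: 0.002
```

TCP is 5 mm below the cap top with no contact, so the tips are indeed above the TCP. Continuing down gently.

```bash
for i in 1; do python3 -m jog '[{"translation":[0,0,0.05],"twist":0,"claw":0},{"translation":[0,0,0.05],"twist":0,"claw":0},{"translation":[0,0,0],"twist":0,"claw":0}]'; done; python3 -m jog '[{"translation":[0,0,0.05],"twist":0,"claw":0},{"translation":[0,0,0.05],"twist":0,"claw":0},{"translation":[0,0,0],"twist":0,"claw":0}]'
```

```text
clock: 7.23
tool_pos: [0.6746, -0.1183, 0.0782]
eef_rot: [0.195, 0.981, -0.0, -0.0]
contact_force: [-0.2, 0.7, -0.2]
opening: 0.005
clock: 7.48
tool_pos: [0.6746, -0.1183, 0.0742]
eef_rot: [0.195, 0.981, -0.0, -0.0]
contact_force: [0.2, -0.5, -0.2]
opening: 0.003
```

```bash
python3 -m jog '[{"translation":[0,0,0.05],"twist":0,"claw":0},{"translation":[0,0,0],"twist":0,"claw":0},{"translation":[0,0,0],"twist":0,"claw":0}]'; python3 -m jog '[{"translation":[0,0,0.05],"twist":0,"claw":0},{"translation":[0,0,0],"twist":0,"claw":0},{"translation":[0,0,0],"twist":0,"claw":0}]'
```

```text
clock: 7.73
tool_pos: [0.6748, -0.1183, 0.0726]
eef_rot: [0.195, 0.981, 0.0, -0.0]
contact_force: [0.1, -0.2, 1.0]
opening: 0.001
clock: 7.98
tool_pos: [0.6748, -0.1183, 0.0706]
eef_rot: [0.195, 0.981, 0.0, -0.0]
contact_force: [0.1, -0.2, 0.9]
opening: 0.006
```

```bash
python3 -m jog '[{"translation":[0,0,0.05],"twist":0,"claw":0},{"translation":[0,0,0],"twist":0,"claw":0},{"translation":[0,0,0],"twist":0,"claw":0}]'
python3 - <<'E'
from plan import *
w=r.snapshot("wrist"); b=r.snapshot("scene")
a=cv2.resize(w["img"][150:350,170:470],(400,267)); bb=cv2.resize(b["img"][130:260,190:385],(400,267))
cv2.imwrite("pics/p7.png",cv2.convertScaleAbs(np.hstack([a,bb])[:,:,::-1],alpha=2))
E
```

```text
clock: 8.23
tool_pos: [0.6748, -0.1183, 0.0686]
eef_rot: [0.195, 0.981, 0.0, -0.0]
contact_force: [0.0, -0.2, -1.1]
opening: 0.01
```

View pics/p7.png

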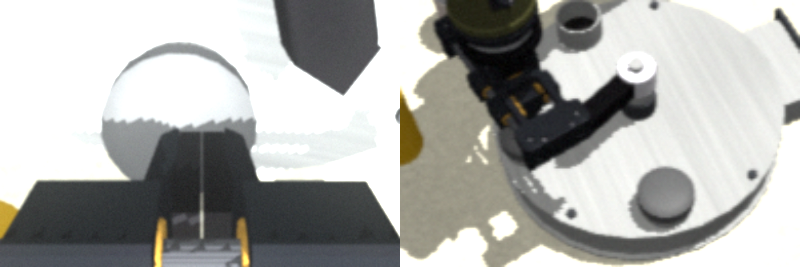

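No contact yet. The left crop shows the fingertip at (200, 130) close over the cap, and the right crop shows the bar untouched. I'll shift 14 mm outward so the gripper body stays clear of the nose and keep probing.

```bash
python3 -m jog '[{"translation":[-0.35,0,0],"twist":0,"claw":0},{"translation":[0,0,0.05],"twist":0,"claw":0},{"translation":[0,0,0],"twist":0,"claw":0},{"translation":[0,0,0],"twist":0,"claw":0}]';  python3 -m jog '[{"translation":[0,0,0.05],"twist":0,"claw":0},{"translation":[0,0,0],"twist":0,"claw":0},{"translation":[0,0,0],"twist":0,"claw":0}]'
```

```text
clock: 8.67
tool_pos: [0.6871, -0.1234, 0.0663]
eef_rot: [0.195, 0.981, 0.0, -0.001]
contact_force: [-0.4, 0.6, -0.7]
opening: 0.005
clock: 8.92
tool_pos: [0.6874, -0.1235, 0.0645]
eef_rot: [0.195, 0.981, 0.0, -0.0]
contact_force: [0.1, -0.9, 0.3]
opening: 0.006
```

```bash
python3 -m jog '[{"translation":[0,0,0.05],"twist":0,"claw":0},{"translation":[0,0,0],"twist":0,"claw":0},{"translation":[0,0,0],"twist":0,"claw":0}]'
```

```text
clock: 9.17
tool_pos: [0.6877, -0.1236, 0.0625]
eef_rot: [0.195, 0.981, 0.0, -0.0]
contact_force: [-0.4, 0.5, -0.4]
opening: 0.008
```

```bash
python3 -m jog '[{"translation":[0,0,0.05],"twist":0,"claw":0},{"translation":[0,0,0],"twist":0,"claw":0},{"translation":[0,0,0],"twist":0,"claw":0}]'
```

```text
clock: 9.42
tool_pos: [0.6877, -0.1237, 0.0606]
eef_rot: [0.195, 0.981, 0.0, -0.0]
contact_force: [-0.3, 0.0, -0.8]
opening: 0.01
```

```bash
python3 -m jog '[{"translation":[0,0,0.05],"twist":0,"claw":0},{"translation":[0,0,0],"twist":0,"claw":0},{"translation":[0,0,0],"twist":0,"claw":0}]'
```

```text
clock: 9.67
tool_pos: [0.6878, -0.1236, 0.0586]
eef_rot: [0.195, 0.981, 0.0, -0.0]
contact_force: [0.6, 0.2, 1.1]
opening: 0.009
```

```bash
python3 -m jog '[{"translation":[0,0,0.05],"twist":0,"claw":0},{"translation":[0,0,0],"twist":0,"claw":0},{"translation":[0,0,0],"twist":0,"claw":0}]'
```

```text
clock: 9.92
tool_pos: [0.6878, -0.1237, 0.0586]
eef_rot: [0.195, 0.981, -0.0, 0.0]
contact_force: [-3.5, -0.0, 11.2]
opening: 0.003
```

Contact at reported TCP z = 58.6 mm on the 88 mm cap, so the real fingertips are about 29.5 mm short of the reported TCP. That matches the yellow overlay and explains the miss. For the push, a TCP of 0.0765 puts the tips at about 106 mm, clear of caps and hub. I'll lift, return to the anticlockwise side and go down.

```bash
python3 -m jog '[{"translation":[0,0,-0.4],"twist":0,"claw":0},{"translation":[0,0,-0.9],"twist":0,"claw":0},{"translation":[0,0,-1],"twist":0,"claw":0},{"translation":[0.66,0.7,0],"twist":0,"claw":0},{"translation":[0.66,0.7,0],"twist":0,"claw":0},{"translation":[0.68,0.7,0],"twist":0,"claw":0},{"translation":[0,0,0],"twist":0,"claw":0},{"translation":[0,0,0],"twist":0,"claw":0}]'; sed -i 's/\.103\]/.0765]/g' plan.py; python3 plan.py | sed -n 2,5p
```

```text
clock: 10.58
tool_pos: [0.6453, -0.0116, 0.1491]
eef_rot: [0.192, 0.981, 0.001, -0.0]
contact_force: [-0.1, -0.5, 0.2]
opening: 0.011
[ 0.64534081 -0.01158706  0.14910637] tool y deg 67.83328536244956
above [ 0.646 -0.02   0.22 ] units [-0.1  -0.17 -1.77] norm 1.78
down [ 0.646 -0.02   0.076] units [-0.   -0.01  3.59] norm 3.59
-12 [ 0.643 -0.034  0.076] units [-0.07 -0.37 -0.  ] norm 0.38
```

Now down, then the arc up to about −57°, pausing to check.

```bash
python3 -m jog '[{"translation":[0,0,0.6],"twist":0,"claw":0},{"translation":[0,0,0.6],"twist":0,"claw":0},{"translation":[0,0,0.6],"twist":0,"claw":0},{"translation":[0,0,0],"twist":0,"claw":0},{"translation":[-0.06,-0.27,0],"twist":0,"claw":0},{"translation":[-0.06,-0.27,0],"twist":0,"claw":0},{"translation":[0,0,0],"twist":0,"claw":0},{"translation":[0,0,0],"twist":0,"claw":0}]' ; python3 -m jog '[{"translation":[-0.13,-0.27,0],"twist":0,"claw":0},{"translation":[-0.12,-0.26,0],"twist":0,"claw":0},{"translation":[-0.06,-0.26,0],"twist":0,"claw":0},{"translation":[-0.05,-0.26,0],"twist":0,"claw":0},{"translation":[0.01,-0.27,0],"twist":0,"claw":0},{"translation":[0.02,-0.26,0],"twist":0,"claw":0},{"translation":[0,0,0],"twist":0,"claw":0},{"translation":[0,0,0],"twist":0,"claw":0}]'
cat > ang.py <<'E'
from plan import *
st=r.get_state(); print(np.round(st["tool_pos"],4),np.round(st["contact_force"],1))
for cam in ("wrist","scene","top"):
    w=r.snapshot(cam); s=wcam(w,st) if cam=="wrist" else w
    for d in r.spot_point("selector_nose",cam)[:2]:
        n=at(s,*d["location"],.112)[:2]; print(cam,round(d["confidence"],2),np.round(d["location"]),"angle",round(np.degrees(np.arctan2(*(n-c)[::-1])),1),"rad",round(np.linalg.norm(n-c),3),"target",round(np.degrees(open_ang),1))
E
python3 ang.py
```

```text
clock: 11.25
tool_pos: [0.6432, -0.0397, 0.0783]
eef_rot: [0.197, 0.98, -0.0, 0.001]
contact_force: [0.3, 0.3, -0.0]
opening: 0.004
clock: 11.92
tool_pos: [0.6295, -0.103, 0.0766]
eef_rot: [0.196, 0.981, -0.001, -0.0]
contact_force: [0.5, -0.1, 0.2]
opening: 0.006
[ 0.6295 -0.103   0.0766] [ 0.5 -0.1  0.2]
wrist 0.72 [271. 239.] angle -58.4 rad 0.098 target -111.5
wrist 0.33 [ 76. 114.] angle -114.5 rad 0.098 target -111.5
```

The bar is now at −58.4° with the finger still behind it. Continuing to about −102°.

```bash
python3 -m jog '[{"translation":[0.11,-0.22,0],"twist":0,"claw":0},{"translation":[0.12,-0.22,0],"twist":0,"claw":0},{"translation":[0.18,-0.23,0],"twist":0,"claw":0},{"translation":[0.19,-0.23,0],"twist":0,"claw":0},{"translation":[0.22,-0.15,0],"twist":0,"claw":0},{"translation":[0.23,-0.15,0],"twist":0,"claw":0},{"translation":[0,0,0],"twist":0,"claw":0},{"translation":[0,0,0],"twist":0,"claw":0}]'; python3 ang.py;  python3 plan.py | tail -3
```

```text
clock: 12.88
tool_pos: [0.5719, -0.1302, 0.0768]
eef_rot: [0.196, 0.981, -0.001, -0.001]
contact_force: [0.9, 0.2, -0.3]
opening: 0.004
[ 0.5719 -0.1302  0.0768] [ 0.9  0.2 -0.3]
wrist 0.7 [229. 252.] angle -102.9 rad 0.099 target -111.5
top 0.26 [219. 193.] angle 94.1 rad 0.384 target -111.5
-100 [ 0.572 -0.131  0.076] units [ 0.45 -0.3  -0.  ] norm 0.54
-108 [ 0.56  -0.131  0.076] units [ 0.28 -0.12 -0.  ] norm 0.31
-112 [ 0.555 -0.13   0.076] units [ 0.13 -0.04 -0.  ] norm 0.14
```

```bash
python3 -m jog '[{"translation":[0.1,-0.03,0],"twist":0,"claw":0},{"translation":[0.1,-0.02,0],"twist":0,"claw":0},{"translation":[0.08,0,0],"twist":0,"claw":0},{"translation":[0,0,0],"twist":0,"claw":0},{"translation":[0,0,0],"twist":0,"claw":0},{"translation":[0,0,0],"twist":0,"claw":0}]'; python3 ang.py
python3 - <<'E'
from plan import *
st=r.get_state(); w=r.snapshot("wrist"); s=wcam(w,st)
for l in("spindle","open_pipe"):
    for d in r.spot_point(l,"wrist")[:2]: print(l,d["confidence"],np.round(d["location"]),at(s,*d["location"],Z[l]))
im=w["img"][:,:,::-1].copy()
cv2.imwrite("pics/p8.png",cv2.convertScaleAbs(im,alpha=1.5))
E
```

```text
clock: 13.68
tool_pos: [0.5616, -0.1262, 0.0767]
eef_rot: [0.195, 0.981, 0.0, -0.0]
contact_force: [-0.1, -0.3, 0.9]
opening: -0.001
[ 0.5616 -0.1262  0.0767] [-0.1 -0.3  0.9]
wrist 0.91 [228. 250.] angle -109.6 rad 0.099 target -111.5
top 0.74 [220. 193.] angle 94.6 rad 0.384 target -111.5
top 0.59 [213. 336.] angle 136.7 rad 0.011 target -111.5
spindle 0.93 [225. 499.] [ 0.55971152 -0.05219804  0.128     ]
open_pipe 0.58 [171. 213.] [ 0.50726522 -0.17096228  0.055     ]
```

View pics/p8.png

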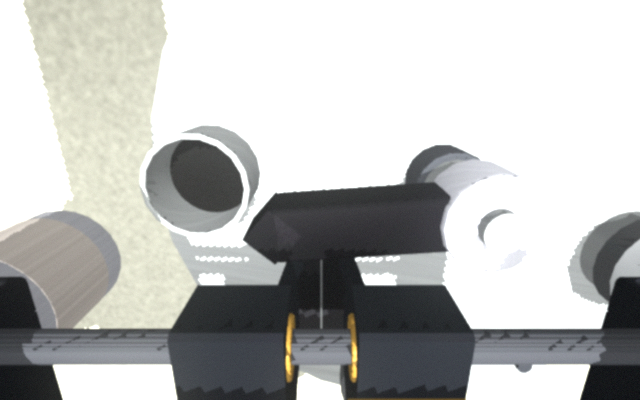

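The wrist view shows the bar's nose at (247, 240), the open pipe's mouth ring centred near (197, 186) and the hub at (499, 225). I'll compute the alignment from these, all in one picture.

Run:
```python
from plan import *
st=r.get_state(); w=r.snapshot("wrist"); s=wcam(w,st)
sp=at(s,225,499,.128)[:2]; n=at(s,228,250,.112)[:2]; m=at(s,186,197,.088)[:2]
f=at(s,171,213,.055)[:2]
# bar edges: top surface z=.124 edge ends read from the picture: (194,275)-(184,435); bottom near edge
a1=at(s,196,275,.124)[:2]; a2=at(s,184,435,.124)[:2]
A=lambda v:round(np.degrees(np.arctan2(v[1],v[0])),1)
print("sp",sp,"nose",n,"mouth",m,"foot",f)
print("bar via nose",A(n-sp),"bar edge",A(a1-a2),"mouth dir",A(m-sp),np.linalg.norm(m-sp),"foot dir",A(f-sp))
for o in(sp,c):
  e=(n-o)/np.linalg.norm(n-o); print("lateral mm",1000*(e[0]*(m-o)[1]-e[1]*(m-o)[0]))
```

```text
sp [ 0.55964975 -0.05216371] nose [ 0.52959622 -0.14617284] mouth [ 0.50749118 -0.16897807] foot [ 0.50758321 -0.17105998]
bar via nose -107.7 bar edge -108.0 mouth dir -114.1 0.1279301058871707 foot dir -113.6
lateral mm -14.110951508607645
lateral mm -13.218411966401575
```

```bash
python3 -m jog '[{"translation":[0.08,0,0],"twist":0,"claw":0},{"translation":[0.07,0,0],"twist":0,"claw":0},{"translation":[0,0,0],"twist":0,"claw":0},{"translation":[0,0,0],"twist":0,"claw":0},{"translation":[0,0,0],"twist":0,"claw":0}]'
cat > chk.py <<'E'
from plan import *
A=lambda v:round(np.degrees(np.arctan2(v[1],v[0])),1)
def chk(cam):
    st=r.get_state(); w=r.snapshot(cam); s=wcam(w,st) if cam=="wrist" else w
    g={}
    for l in("spindle","selector_nose","open_pipe"):
        D=r.spot_point(l,cam)
        if D: g[l]=at(s,*D[0]["location"],Z[l])[:2]; print(cam,l,round(D[0]["confidence"],2),np.round(D[0]["location"]),np.round(g[l],4))
    if len(g)==3:
        o=g["spindle"]; v=g["selector_nose"]-o; u=g["open_pipe"]-o; e=v/np.linalg.norm(v)
        print("bar",A(v),np.linalg.norm(v),"pipe",A(u),np.linalg.norm(u),"lateral mm",1000*(e[0]*u[1]-e[1]*u[0]))
    return w
if __name__=="__main__":
    import sys
    for k in sys.argv[1:]: chk(k)
E
python3 chk.py wrist wrist
```

```text
clock: 14.6
tool_pos: [0.5563, -0.1241, 0.0767]
eef_rot: [0.195, 0.981, 0.0, -0.0]
contact_force: [1.2, -1.0, 0.7]
opening: 0.003
wrist spindle 0.7 [240. 498.] [ 0.56   -0.0516]
wrist selector_nose 0.56 [227. 250.] [ 0.5235 -0.1437]
wrist open_pipe 0.62 [181. 214.] [ 0.5072 -0.1713]
bar -111.6 0.09914867340310138 pipe -113.8 0.13081127336690793 lateral mm -4.967848386479706
wrist spindle 0.98 [240. 494.] [ 0.5597 -0.0531]
wrist selector_nose 0.95 [226. 249.] [ 0.5231 -0.1435]
wrist open_pipe 0.89 [183. 214.] [ 0.5084 -0.1715]
bar -112.0 0.09759150040690141 pipe -113.4 0.12902394199276845 lateral mm -3.1066404465011215
```

Alignment is within about 4 mm of the 16 mm allowed. Backing off and lifting clear, then moving toward the starter so the top view is open for a check.

```bash
python3 -m jog '[{"translation":[-0.3,0,0],"twist":0,"claw":0},{"translation":[-0.3,0,0],"twist":0,"claw":0},{"translation":[0,0,-0.6],"twist":0,"claw":0},{"translation":[0,0,-1],"twist":0,"claw":0},{"translation":[0,0,-1],"twist":0,"claw":0},{"translation":[0,0.9,0],"twist":0,"claw":0},{"translation":[0.2,0.9,0],"twist":0,"claw":0},{"translation":[0.2,0.9,0],"twist":0,"claw":0},{"translation":[0.2,0.9,0],"twist":0,"claw":0},{"translation":[0.2,0.9,0],"twist":0,"claw":0},{"translation":[0.3,0.9,0],"twist":0,"claw":0},{"translation":[0.3,0.9,0],"twist":0,"claw":0},{"translation":[0.3,0.9,0],"twist":0,"claw":0},{"translation":[0.3,0.9,0],"twist":0,"claw":0},{"translation":[0.3,0.9,0],"twist":0,"claw":0},{"translation":[0,0,0],"twist":0,"claw":0},{"translation":[0,0,0],"twist":0,"claw":0}]'; python3 chk.py top scene
python3 - <<'E'
from plan import *
st=r.get_state(); 
for cam in("wrist","top","scene"):
    w=r.snapshot(cam); s=wcam(w,st) if cam=="wrist" else w
    for l in ("start_top","starter"):
        for d in r.spot_point(l,cam)[:2]: print(cam,l,round(d["confidence"],2),np.round(d["location"]),np.round(at(s,*d["location"],Z[l]),4))
    if cam=="top":im=cv2.resize(w["img"][130:290,160:400],(480,320))
    if cam=="wrist":iw=cv2.resize(w["img"],(320,200))
cv2.imwrite("pics/p9.png",cv2.convertScaleAbs(np.hstack([im,np.vstack([iw,np.zeros((120,320,3),np.uint8)])])[:,:,::-1],alpha=1.5))
E
```

```text
clock: 16.42
tool_pos: [0.6298, 0.2387, 0.1802]
eef_rot: [0.192, 0.981, 0.001, -0.001]
contact_force: [0.4, -1.3, -0.1]
opening: 0.001
top spindle 0.72 [211. 341.] [ 0.5585 -0.0563]
top selector_nose 0.84 [222. 377.] [ 0.5303 -0.1498]
top open_pipe 0.58 [228. 384.] [ 0.5167 -0.1749]
bar -106.8 0.09765752830806837 pipe -109.4 0.1256977029866472 lateral mm -5.837124682787173
scene selector_nose 0.62 [139. 281.] [ 0.522 -0.144]
scene open_pipe 0.72 [148. 276.] [ 0.5152 -0.1711]
wrist start_top 0.84 [ 19. 409.] [0.5406 0.3431 0.06  ]
wrist starter 0.75 [ 39. 395.] [0.549  0.3422 0.    ]
top starter 0.48 [225. 375.] [ 0.528  -0.1564  0.    ]
scene start_top 0.55 [255. 474.] [0.5351 0.3433 0.06  ]
scene starter 0.55 [269. 459.] [0.5473 0.3339 0.    ]
```

View pics/p9.png

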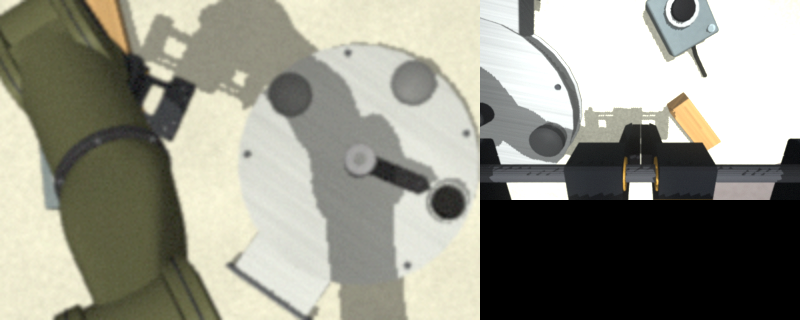

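The top view shows the bar at (360→425, 160→185) pointing squarely at the open pipe (447, 200), with the tin, glue and offcut untouched so far. Lateral offset is about 5 mm in both cameras, so it stays. On to the button at about (0.538, 0.343).

```bash
python3 -m jog '[{"translation":[0.78,0.38,0],"twist":0,"claw":0},{"translation":[0.78,0.38,0],"twist":0,"claw":0},{"translation":[0.78,0.38,0],"twist":0,"claw":0},{"translation":[0.78,0.39,0],"twist":0,"claw":0},{"translation":[0,0,0.6],"twist":0,"claw":0},{"translation":[0,0,0.6],"twist":0,"claw":0},{"translation":[0,0,0.6],"twist":0,"claw":0},{"translation":[0,0,0.4],"twist":0,"claw":0},{"translation":[0,0,0],"twist":0,"claw":0},{"translation":[0,0,0],"twist":0,"claw":0}]'
python3 - <<'E'
from plan import *
st=r.get_state(); P=st["tool_pos"]; M=Ro.from_quat(st["eef_rot"]).as_matrix(); print(P)
rays=[]
for cam in("wrist","scene"):
    w=r.snapshot(cam); s=wcam(w,st) if cam=="wrist" else w
    for d in r.spot_point("start_top",cam)[:1]:
        print(cam,d["confidence"],np.round(d["location"]),np.round(at(s,*d["location"],.062),4), "units", M.T@(at(s,*d["location"],.062)-P)/.04)
    if cam=="wrist": im=w["img"].copy()
cv2.imwrite("pics/p10.png",cv2.convertScaleAbs(cv2.resize(im[150:350,170:470],(600,400))[:,:,::-1],alpha=1.8))
E
```

```text
clock: 18.1
tool_pos: [0.5391, 0.3386, 0.0923]
eef_rot: [0.195, 0.981, -0.0, -0.001]
contact_force: [0.9, 0.6, 0.2]
opening: 0.007
[0.53913026 0.33856856 0.09228973]
wrist 0.88 [226. 322.] [0.5434 0.3372 0.062 ] units [-0.11279564  0.01111094  0.75713942]
scene 0.81 [255. 474.] [0.5363 0.3433 0.062 ] units [0.11069795 0.08150432 0.7572412 ]
```

View pics/p10.png

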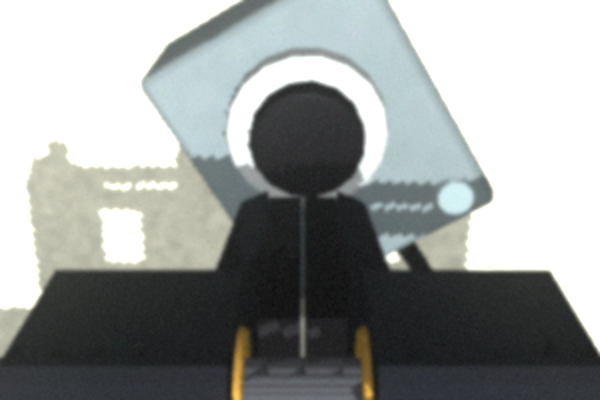

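The button (black disc at crop (305, 138)) lies ahead of the fingertips along the tool's z. Combining the wrist and scene rays puts it at about (0.5405, 0.340, 0.069), within 2 mm of the TCP in xy. Going down to just above it.

```bash
python3 -m jog '[{"translation":[0,0.03,0.5],"twist":0,"claw":0},{"translation":[0,0,0.4],"twist":0,"claw":0},{"translation":[0,0,0.2],"twist":0,"claw":0},{"translation":[0,0,0],"twist":0,"claw":0},{"translation":[0,0,0],"twist":0,"claw":0}]'; python3 -m jog '[{"translation":[0,0,0.08],"twist":0,"claw":0},{"translation":[0,0,0],"twist":0,"claw":0},{"translation":[0,0,0],"twist":0,"claw":0}]'
```

```text
clock: 18.72
tool_pos: [0.5402, 0.34, 0.0493]
eef_rot: [0.195, 0.981, 0.0, 0.0]
contact_force: [0.4, 0.3, 0.9]
opening: 0.004
clock: 18.97
tool_pos: [0.5403, 0.3401, 0.0462]
eef_rot: [0.195, 0.981, 0.0, 0.0]
contact_force: [-0.3, -0.1, 0.8]
opening: 0.004
```

```bash
python3 -m jog '[{"translation":[0,0,0.06],"twist":0,"claw":0},{"translation":[0,0,0],"twist":0,"claw":0},{"translation":[0,0,0],"twist":0,"claw":0}]'
```

```text
clock: 19.22
tool_pos: [0.5399, 0.3398, 0.0431]
eef_rot: [0.195, 0.981, -0.0, -0.0]
contact_force: [-0.2, -0.0, 0.2]
opening: 0.006
```

```bash
python3 -m jog '[{"translation":[0,0,0.06],"twist":0,"claw":0},{"translation":[0,0,0],"twist":0,"claw":0},{"translation":[0,0,0],"twist":0,"claw":0}]'
```

```text
clock: 19.47
tool_pos: [0.5402, 0.34, 0.0409]
eef_rot: [0.195, 0.981, 0.0, 0.0]
contact_force: [0.4, 0.3, 1.4]
opening: 0.006
```

```bash
python3 -m jog '[{"translation":[0,0,0.05],"twist":0,"claw":0},{"translation":[0,0,0],"twist":0,"claw":0},{"translation":[0,0,0],"twist":0,"claw":0}]'
```

```text
clock: 19.72
tool_pos: [0.5402, 0.34, 0.0389]
eef_rot: [0.195, 0.981, 0.0, 0.0]
contact_force: [0.3, -0.2, 3.3]
opening: 0.005
```

```bash
python3 -m jog '[{"translation":[0,0,0.05],"twist":0,"claw":0},{"translation":[0,0,0],"twist":0,"claw":0},{"translation":[0,0,0],"twist":0,"claw":0}]'
```

```text
clock: 19.97
tool_pos: [0.5402, 0.34, 0.0369]
eef_rot: [0.195, 0.981, 0.0, 0.0]
contact_force: [-1.0, 0.2, 5.0]
opening: 0.007
```

```bash
python3 -m jog '[{"translation":[0,0,0.05],"twist":0,"claw":0},{"translation":[0,0,0],"twist":0,"claw":0},{"translation":[0,0,0],"twist":0,"claw":0}]'
```

```text
clock: 20.22
tool_pos: [0.5403, 0.34, 0.0364]
eef_rot: [0.195, 0.981, 0.0, 0.0]
contact_force: [-2.6, -2.0, 14.4]
opening: 0.007
```

The force rose like a spring over about 6 mm, to 5 N, then hit bottom at 14 N. The button is fully down. Releasing straight up, then a last check.

```bash
python3 -m jog '[{"translation":[0,0,-0.2],"twist":0,"claw":0},{"translation":[0,0,-0.5],"twist":0,"claw":0},{"translation":[0,0,-1],"twist":0,"claw":0},{"translation":[0,0,-1],"twist":0,"claw":0},{"translation":[0,0,-1],"twist":0,"claw":0},{"translation":[0,0,0],"twist":0,"claw":0},{"translation":[0,0,0],"twist":0,"claw":0},{"translation":[0,0,0],"twist":0,"claw":0}]'; python3 chk.py top scene
python3 - <<'E'
from plan import *
for cam in("top","scene"):
    s=r.snapshot(cam)
    for l in("tin","glue","offcut"):
        for d in r.spot_point(l,cam)[:1]: print(cam,l,round(d["confidence"],2),np.round(d["location"]),np.round(at(s,*d["location"],0),3))
cv2.imwrite("pics/p11.png",cv2.convertScaleAbs(s["img"][:,:,::-1],alpha=1.3))
E
```

```text
clock: 20.88
tool_pos: [0.5392, 0.3391, 0.1818]
eef_rot: [0.195, 0.981, -0.001, -0.001]
contact_force: [-0.4, 1.0, -1.2]
opening: 0.001
top spindle 0.69 [211. 341.] [ 0.5569 -0.0561]
top selector_nose 0.63 [224. 374.] [ 0.5261 -0.1431]
top open_pipe 0.91 [231. 384.] [ 0.5102 -0.1759]
bar -109.5 0.09230006693470977 pipe -111.3 0.12864394158994152 lateral mm -4.013401086905913
scene spindle 0.73 [162. 304.] [ 0.561  -0.0538]
scene selector_nose 0.8 [140. 283.] [ 0.5224 -0.1389]
scene open_pipe 0.76 [147. 275.] [ 0.5127 -0.175 ]
bar -114.4 0.09338105125626263 pipe -111.7 0.13046576894128462 lateral mm 6.0798037871481885
top tin 0.84 [224. 436.] [ 0.534 -0.329  0.   ]
top glue 0.87 [156. 420.] [ 0.727 -0.288  0.   ]
top offcut 0.71 [150. 214.] [0.741 0.307 0.   ]
scene tin 0.87 [138. 226.] [ 0.523 -0.338  0.   ]
scene glue 0.81 [201. 190.] [ 0.726 -0.281  0.   ]
scene offcut 0.87 [341. 407.] [0.745 0.304 0.   ]
```

View pics/p11.png

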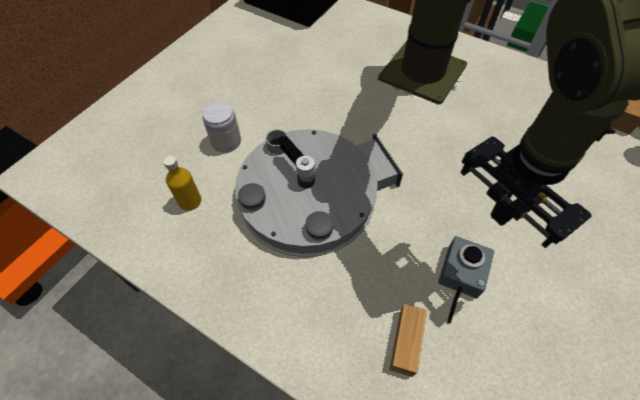

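The scene view shows the bar pointing over the open pipe (275, 140) and the tin, glue and offcut standing where they were. The button at (473, 255) is uncovered and the gripper is clear of everything.

```bash
python3 -c "
from plant import r; print(r.finish_job())"
```

```text
the job is handed in; nothing more can be done
None
```

The selector arm now points at the open pipe (the −80° one). The start button has been pressed fully and released, and I handed the job in at about 21 s of the 51 s allowed. No verdict was reported.

- **First push missed:** the finger passed over the selector bar without moving it. I touched the middle cap, whose height is known, and found the real fingertips sit about 29.5 mm short of the reported TCP. With that corrected, the second push turned the selector as planned.
- **Selector:** my estimates of how far the arm's line passes from the pipe centre differ. The wrist gave −3 to −5 mm, the top view −4 to −6 mm and the scene view +6 mm. All are well within 16 mm.
- **Button:** the force rose like a spring to 5 N over about 6 mm of travel, then jumped to 14 N at the stop. After release it read no more than noise. That the button came back up is only judged from the last picture, not measured.
- **Loose things:** the tin, glue and offcut were found within about 7 mm of their first measured positions, which is camera noise. All three stand upright.
- **Seat:** I could not measure it directly. Nothing pushed the selector upward, and the hub looks seated in the pictures.

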